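# Seat the specimen stage on its kinematic base and lock it

## Task

Pick up the T-shaped specimen stage by its grip bar and settle it on the kinematic base beside the wear tester: the ball under the long nose goes down into the cone cup, the other two into the vee groove and onto the flat pad, all three fully home. The cup is clamped with some play in its position, so feel the balls down gently rather than forcing or dropping them; then slide the keeper on the base all the way over the nose, and leave the things lying around alone.

Things in the scene. Friction and masses are not known exactly. Their poses are not given: they have to be found in the camera images.
- stage: Loose T-shaped stage top, 0.5 kg +-25 %, centre of mass at x = -20 mm. Origin under it at the level of its balls' undersides (z = 0 on the bench); +x along the stem to the nose, +y left. Plate from z = 20 to 30 mm: aluminium stem 30 mm wide, x -48 to +66 mm; heavy steel crossbar 112 mm long in y, 36 mm wide, centred at x = -30 mm. Three steel ball feet 16 mm in diameter.
- grip (a point): Middle of the top of the stage's upright grip bar, at (-20, 0, 71) mm in the stage frame. The bar is 44 mm long in stage x, 16 mm thick in stage y and rises 41 mm from the plate: pinch it across its thickness from above.
- foot_nose (a point): Centre of the ball under the nose, at (50, 0, 8) mm in the stage frame; belongs in the cone cup.
- foot_left (a point): Centre of the ball under the +y end of the crossbar, at (-30, 42, 8) mm in the stage frame; belongs in the vee groove.
- foot_right (a point): Centre of the ball under the -y end of the crossbar, at (-30, -42, 8) mm in the stage frame; belongs on the flat pad.
- base: Aluminium kinematic base fixed to the bench. Origin on the bench just below where the seated stage's origin comes (give or take the cup's play); z up; same yaw as the seated stage within 0.1 rad. Plate 12 mm thick, x -50 to +72, y -64 to +64 mm. With all balls home, their centres are 25.3 mm and the stage origin 17.3 mm above the bench.
- cup_nominal (a point): Nominal cup place, on the bench at (50, 0) mm in the base frame. Round steel cup, 35 mm outside, 45 degree cone, mouth 30 mm across, rim 29 mm high. The clamped cup's true centre lies up to 5 mm off this point along base x and along base y, and is not reported. A ball d mm off centre stands about d mm too high.
- vee_seat (a point): Middle of the steel vee groove, on the bench at exactly (-30, 42) mm in the base frame. Straight 45 degree groove, 26 mm wide at the top, 34 mm long, rim 27 mm high, its line pointing at the nominal cup place. Friction (about 0.6) keeps a badly placed stage from sliding home by its weight; lightly pressed, cup and groove push the balls sideways towards home.
- flat_seat (a point): Centre of the flat steel pad's top, 28 mm across, 17.3 mm above the bench, at (-30, -42) mm in the base frame. The bulky wear tester beside the work (x beyond 0.54 m, y from -0.42 to 0.16 m, 0.82 m high, with a hand wheel and crank reaching out in front to x = 0.43 m below z = 0.12 m) is in the way of a straight sweep to the base and stage: go round its front.
- keeper (a joint): How far the keeper has been slid, m: 0 = open, 0.025 = fully over the nose (end stop). It moves in the +y direction of the base against about 1.5 N of friction and stays where it is left.
- keeper_knob (a point): Centre of the top of the keeper's upright round dark knob, 15 mm diameter, 22 mm high, top 77.5 mm above the bench; at (36, -66) mm in the base frame when open. The keeper is a steel bar 6 mm thick, underside 49.5 mm above the bench, in a guide at the base's -y edge; it passes 2 mm over the seated nose and rubs or jams on it if the nose is not home.
- refacing_stone: grey refacing stone with a red face, 32x72x22 mm. Bystander, not to be disturbed; origin at the centre of its underside.
- disc_stack: dark stack of round sample discs, 63 mm across, 13 mm high. Bystander, not to be disturbed; origin at the centre of its underside.
- loupe: black round loupe, 37 mm across, 42 mm high. Bystander, not to be disturbed; origin at the centre of its underside.
- stopwatch: white round stopwatch lying flat, 65x58x14 mm. Bystander, not to be disturbed; origin at the centre of its underside.
Not all that is in view belongs to the job. What is shaped like the stage but pink is not meant.

How it is judged:
On the way, in this order (a step that is already met when the one before it is completed fails the run):
1. all three balls fully home in cup, groove and pad, the keeper still open (z of foot_nose in the frame of base between 0.0235 and 0.0268 m and z of foot_left in the frame of base between 0.0235 and 0.0268 m and z of foot_right in the frame of base between 0.0235 and 0.0268 m and x of foot_nose in the frame of base between 0.04 and 0.06 m and horizontal distance between foot_nose and base below 0.06 m and value of joint keeper below 0.008 m), for 0.2 s.
2. the keeper slid all the way over the nose (value of joint keeper above 0.021 m), for 0.2 s.
At the end, for the whole second after the job is handed in: The stage rests, released and still, with its nose at the cup and all three ball centres 25.3 mm above the bench (23.5 to 26.8 mm), and the keeper is slid at least 21 of its 25 mm over the nose (z of foot_nose in the frame of base between 0.0235 and 0.0268 m and z of foot_left in the frame of base between 0.0235 and 0.0268 m and z of foot_right in the frame of base between 0.0235 and 0.0268 m and x of foot_nose in the frame of base between 0.04 and 0.06 m and horizontal distance between foot_nose and base below 0.06 m and value of joint keeper above 0.021 m and linear speed of stage below 0.01 m/s and angular speed of stage below 0.1 rad/s); the robot touches nothing.
It fails at once if stage and base pressed together with more than 25 N (contact force between stage and base above 25 N).
It fails at once if a bystander moved more than 10 mm (distance of any of refacing_stone, disc_stack, loupe, stopwatch from where it was at the start of the episode above 0.01 m).
It also fails if it takes over 72 s, if anything falls off the work surface, if the arm or the gripper's body presses on something with over 40 N, if the wrist force passes 120 N, or if a joint passes its speed limit or range.

## Robot

A 6-joint arm with a two-finger parallel gripper is mounted at the origin on a cart in front of the work surface, level with it; the furniture and walls round the work are solid. World frame = base frame: x ahead of the robot, y to its left, z up, the work surface at z = 0. Lengths are in m, angles in rad, forces in N, time in s.
With the tool pointing down it reaches from about 0.375 to 0.75 m from the base axis. Payload 9 kg.
Tool frame: the origin (TCP) lies between the finger pads; the fingertips stand 8 mm ahead of it and the grasp point (between the pads) lies 11 mm behind it; z points along the fingers, y is the line along which they close (so a half turn about z gives the same grasp; the last joint's range is limited). The gripper opens to 85 mm and grips with 20 to 120 N. Pads are 22 mm wide; open, the fingers measure 114 mm over their backs; the gripper's body (76 mm by 85 mm) begins 54 mm behind the grasp point. The pads swing forward as they close: fully open they stand 13 mm farther back than shut.
Start: joints at [1.044, 0.104, 0.097, 1.564, 0, 1.353], TCP at [0.182, 0.572, 0.239] pointing down, gripper open.
Joint ranges: [-2.99, 2.99], [-0.84, 1.86], [-1.1, 1.16], [-1.84, 2.11], [-1.51, 1.56], [-3.14, 3.14]. Speed limits (rad/s): [2.22, 2.22, 2.57, 3.14, 3.14, 3.14].

## Interface

Orientations are given as [roll, pitch, yaw] about the fixed x, y, z axes, in that order (R = Rz(yaw) Ry(pitch) Rx(roll)).
In Python, from rig import ctrl gives the robot as it stands.
- The arm moves only by the shell command python3 -m inch 'ROWS' [FORCE]. ROWS is JSON, a list of rows, each an object of numbers: "gripper": the opening, from 0 (shut) to 1 (fully open); "dx", "dy", "dz": the shift along the tool's x, y, z in units of 30 mm (1.0 is 30 mm); "ax", "ay", "az": the turn, a rotation vector about the tool's x, y, z in units of 6 degrees (1.0 is 6 degrees). In form: [{"gripper": .., "dx": .., "dy": .., "dz": .., "ax": .., "ay": .., "az": ..}, ...]. A call has 1 to 20 rows; each row shifts and turns the commanded pose from where the row before left it, along the tool's axes as they then stand; what a row does not reach is not made up. A row lasts 1/12 s, in which the tool goes at most 41.7 mm and 7.16 degrees, less where a joint would pass 70% of its speed; a pose out of reach is approached as far as the arm can. A call is refused whole if a number of a shift passes 1 or a number of a turn 1, either way. A call with a gripper value outside its range is refused whole. The fingers move at their own pace and stop on an object; FORCE is the grip in N (left out, the last holds). Time passes only in rows, so rows that do not move let the fingers close. It gives the time, the measured TCP pose, the force, the opening and the grip force at its end, in the units of the state.
- ctrl.get_state(): the state, without advancing time (a new reading comes with each control period).
- ctrl.get_image(name): name is "scene" or "side" or "wrist"; returns the picture (384x512x3 uint8, red, green, blue); there is no depth.
- ctrl.camera_params(name): a dict with "mtx" (3x3 intrinsics, pixels), "R" (3x3) and "t" (3): a world point X has camera coordinates R X + t. Camera axes: x right, y down, z forward; pixel columns grow to the right and rows downward; lengths in m; the calibration is good to about 2 mm. A picture is of the moment at which its call begins: read the wrist's pose just before it. camera_params takes no time and is no camera call; for the wrist camera it gives the pose at the moment of the call.
- ctrl.sign_off(): hands the job in; it is judged then, once.
The state is a dict: "time_s": time; "q": joint angles; "joint_velocities": joint speeds; "joint_efforts": joint torques, N m; "ee_pos": TCP position; "ee_rot": TCP orientation; "contact_force": force on the tool from outside, world axes, zero at the start; "wrist_torque": the same for the moment, N m; "width": finger opening in m; "finger_force": force on a finger pad.
Only numpy, scipy, OpenCV 4.12 (cv2) and the standard library are available. Lean on these libraries where they do the work, as an engineer would, in place of code of your own. Each camera call takes 0.05 s, during which the arm holds its last target. There are 200 camera calls.

## Working session

There is one attempt and no reset: what is moved stays moved. The work goes in short steps, Python scripts to look and compute and a shell command to move; the robot and the scene stay as the last step left them, time stands still between calls to the robot, and variables do not carry over. Pictures are saved under pics/ and viewed, at most 10 in all, crops included, and the job is handed in when it is done.

```bash
mkdir -p pics; ls
python3 - <<'E'
from rig import ctrl
import cv2,numpy as np
a=[]
for n in ("scene","side"):
    im=ctrl.get_image(n); p=ctrl.camera_params(n); cv2.imwrite(f"pics/{n}0.png",im[:,:,::-1])
    C=-np.array(p["R"]).T@np.array(p["t"]); print(n,C.round(3),np.array(p["R"])[2].round(2),p["mtx"][0][0])
E
```

```text
pics
scene [ 0.125 -0.04   0.773] [ 0.52  0.4  -0.75] 403.41487786044956
side [0.642 1.184 0.582] [-0.04 -0.87 -0.49] 360.31568489119724
```

View pics/scene0.png

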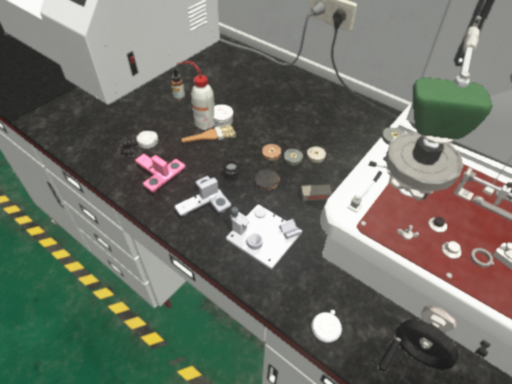

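View pics/side0.png

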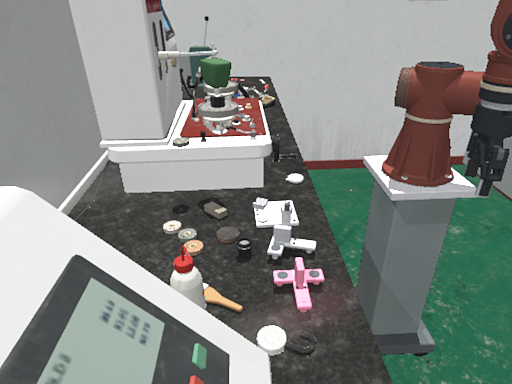

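```bash
cat > h.py <<'E'
from rig import ctrl
import cv2,numpy as np
def cast(p,uv,z):
    R=np.array(p["R"]);t=np.array(p["t"]);C=-R.T@t
    d=R.T@np.linalg.inv(np.array(p["mtx"]))@np.array([uv[0],uv[1],1.])
    return (C+d*(z-C[2])/d[2])
def proj(p,X):
    x=np.array(p["mtx"])@(np.array(p["R"])@np.array(X)+np.array(p["t"])); return x[:2]/x[2]
E
python3 - <<'E'
from h import *
a=cv2.imread("pics/scene0.png")[165:270,165:310]
b=cv2.imread("pics/side0.png")[190:265,240:330]
cv2.imwrite("pics/c0.png",cv2.resize(a,None,fx=5.5,fy=5.5,interpolation=cv2.INTER_CUBIC))
p=ctrl.camera_params("scene")
for uv in [(182,210),(208,190),(265,235),(231,170),(267,180),(315,192),(327,326),(160,172)]: print(uv,cast(p,uv,0.02).round(3))
E
```

```text
(182, 210) [0.479 0.457 0.02 ]
(208, 190) [0.563 0.452 0.02 ]
(265, 235) [0.547 0.262 0.02 ]
(231, 170) [0.651 0.453 0.02 ]
(267, 180) [0.682 0.36  0.02 ]
(315, 192) [0.725 0.244 0.02 ]
(327, 326) [0.456 0.041 0.02 ]
(160, 172) [0.53  0.589 0.02 ]
```

View pics/c0.png

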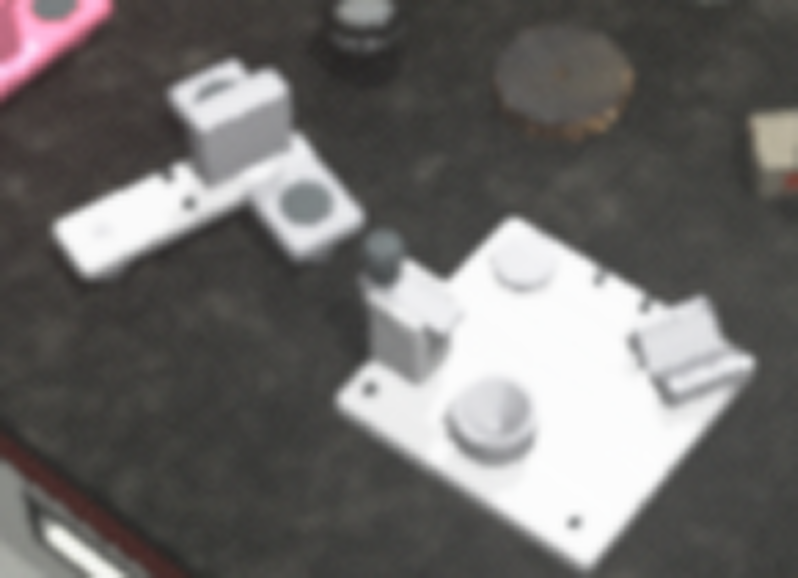

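Run:
```python
from h import *
p=ctrl.camera_params("scene")
c=lambda u,v,z:cast(p,(u/5.5+165-.4,v/5.5+165-.4),z)[:2]
B=np.array([c(513,217,.012),c(757,362,.012),c(590,570,.012),c(337,402,.012)])
print("base corners\n",B.round(4))
# order: right-back(-50,-64), (-50,64), (72,64),(72,-64)
M=np.array([[-.05,-.064],[-.05,.064],[.072,.064],[.072,-.064]])
def fit(M,B):
    m=M.mean(0);b=B.mean(0);H=(M-m).T@(B-b);U,_,V=np.linalg.svd(H);D=np.diag([1,np.linalg.det(U@V)]);R=(U@D@V).T
    t=b-R@m;print("yaw",np.arctan2(R[1,0],R[0,0]),"t",t,"res",np.abs(M@R.T+t-B).max())
    return R,t
R,t=fit(M,B)
print("cup centre rim", c(490,415,.029), (R.T@(c(490,415,.029)-t)), "knob",R.T@(c(385,245,.0775)-t))
S=np.array([c(55,232,.03),c(90,278,.03),c(362,212,.03),c(298,255,.03)])
N=np.array([[.066,-.015],[.066,.015],[-.048,.056],[-.012,.056]])
R,t=fit(N,S); print(R@[-.02,0]+t)
b=[c(170,97,.071),c(238,60,.071),c(290,82,.071),c(195,125,.071)];print(np.array(b).round(4),np.mean(b,0))
s=ctrl.get_state();print(s["ee_pos"],s["ee_rot"],s["time_s"]);print(ctrl.camera_params("wrist"))
```

```text
base corners
 [[0.6114 0.3336]
 [0.615  0.2062]
 [0.4928 0.2009]
 [0.4895 0.3289]]
yaw -3.1081208181395987 t [0.56316147 0.26774845] res 0.0007043308641925261
cup centre rim [0.51522053 0.2690613 ] [ 0.04787015 -0.00291648] knob [ 0.03480128 -0.0654086 ]
yaw 2.893207062366462 t [0.52933403 0.44057093] res 0.0022795692964798775
[0.54872024 0.43565414]
[[0.5328 0.4581]
 [0.5667 0.4505]
 [0.5714 0.4245]
 [0.5281 0.4389]] [0.54975567 0.44297637]
[0.18219578 0.57138447 0.23861352] [-3.14046608e+00 -2.48098391e-04  2.83281532e+00] 0.1
{'mtx': array([[272.64801066,   0.        , 254.59847778],
       [  0.        , 272.64801066, 191.77473379],
       [  0.        ,   0.        ,   1.        ]]), 'R': array([[ 0.30493466,  0.95237173, -0.00171667],
       [ 0.91110256, -0.29119509,  0.29171485],
       [ 0.27732109, -0.09051803, -0.95650379]]), 't': array([-0.60026308, -0.03719205,  0.37993623])}
```

```bash
python3 -m inch '[{"dx":-1},{"dx":-1,"az":-0.57},{"dx":-1},{"dx":-1},{"dx":-1},{"dx":-1},{"dx":-1},{"dx":-1},{"dx":-1},{"dx":-1},{"dx":-1},{"dx":-1},{"dx":-0.7,"dy":-0.6},{"dz":0.5},{"dz":0.5},{}]'
python3 - <<'E'
from h import *
s=ctrl.get_state();p=ctrl.camera_params("wrist");im=ctrl.get_image("wrist")
print(s["ee_pos"],s["ee_rot"],s["time_s"],s["contact_force"])
print(proj(p,[.549,.437,.071]))
cv2.imwrite("pics/w1.png",im[:,:,::-1]); import pickle; pickle.dump(p,open("w1.pkl","wb"))
E
```

```text
[0.18219578 0.57138447 0.23861352] [-3.14046608e+00 -2.48098391e-04  2.83281532e+00] 0.1 [0.29413395 0.35312592 0.19352511]
[243.82050364 420.60658632]$[0]: bad value
```

View pics/w1.png

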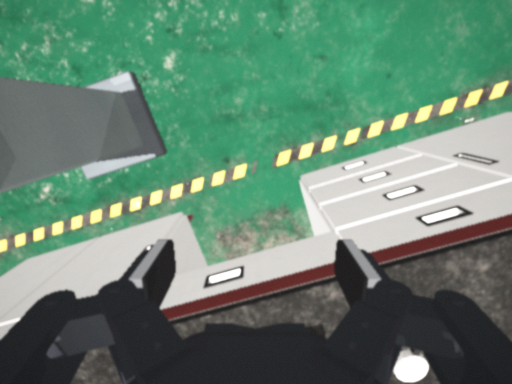

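The move was refused, so this view is still from the start pose: floor and bench edge, with the fingers at about (155,270) and (355,265). Every row seems to need all the keys.

```bash
python3 -m inch '[{"gripper":1,"dx":-1,"dy":0,"dz":0,"ax":0,"ay":0,"az":-0.57},{"gripper":1,"dx":-1,"dy":0,"dz":0,"ax":0,"ay":0,"az":0},{"gripper":1,"dx":-1,"dy":0,"dz":0,"ax":0,"ay":0,"az":0},{"gripper":1,"dx":-1,"dy":0,"dz":0,"ax":0,"ay":0,"az":0},{"gripper":1,"dx":-1,"dy":0,"dz":0,"ax":0,"ay":0,"az":0},{"gripper":1,"dx":-1,"dy":0,"dz":0,"ax":0,"ay":0,"az":0},{"gripper":1,"dx":-1,"dy":0,"dz":0,"ax":0,"ay":0,"az":0},{"gripper":1,"dx":-1,"dy":0,"dz":0,"ax":0,"ay":0,"az":0},{"gripper":1,"dx":-1,"dy":0,"dz":0,"ax":0,"ay":0,"az":0},{"gripper":1,"dx":-1,"dy":0,"dz":0,"ax":0,"ay":0,"az":0},{"gripper":1,"dx":-1,"dy":0,"dz":0,"ax":0,"ay":0,"az":0},{"gripper":1,"dx":-1,"dy":0,"dz":0,"ax":0,"ay":0,"az":0},{"gripper":1,"dx":-0.7,"dy":-0.6,"dz":0,"ax":0,"ay":0,"az":0},{"gripper":1,"dx":0,"dy":0,"dz":0.5,"ax":0,"ay":0,"az":0},{"gripper":1,"dx":0,"dy":0,"dz":0.5,"ax":0,"ay":0,"az":0},{"gripper":1,"dx":0,"dy":0,"dz":0,"ax":0,"ay":0,"az":0}]'
python3 - <<'E'
from h import *
s=ctrl.get_state();p=ctrl.camera_params("wrist");im=ctrl.get_image("wrist")
print(s["ee_pos"],s["ee_rot"],s["time_s"],s["contact_force"])
print(proj(p,[.549,.437,.071]))
cv2.imwrite("pics/w2.png",im[:,:,::-1]); import pickle; pickle.dump(p,open("w2.pkl","wb"))
E
```

```text
time_s: 1.48
ee_pos: [0.546, 0.4574, 0.2053]
ee_rot: [-3.138, -0.004, 2.891]
contact_force: [-0.1, 0.3, -0.5]
width: 0.0855
finger_force: 0.0
[0.54600438 0.45738118 0.20531505] [-3.13812166 -0.00377741  2.89145517] 1.4833 [-0.08775195  0.32723902 -0.50675749]
[235.79847316 192.60958502]
```

View pics/w2.png

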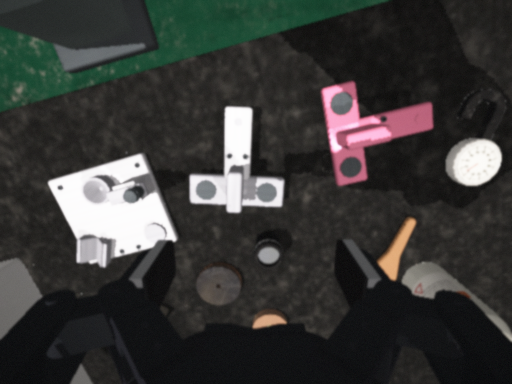

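Stage at about (236,160) with its nose up at (238,110); base at (112,208) with cup (97,189), knob (133,193), pad (155,232) and vee (93,250). I'll zoom in and take contour corners.

Run:
```python
from h import *
im=cv2.imread("pics/w2.png"); 
a=im[95:270,40:295]; cv2.imwrite("pics/c2.png",cv2.resize(a,None,fx=3.1,fy=3.1,interpolation=cv2.INTER_CUBIC))
hsv=cv2.cvtColor(im,cv2.COLOR_BGR2HSV); m=((hsv[...,2]>130)&(hsv[...,1]<50)).astype(np.uint8)
cs,_=cv2.findContours(m,cv2.RETR_EXTERNAL,cv2.CHAIN_APPROX_NONE)
for c in cs:
    if cv2.contourArea(c)>800 and c[:,0,1].max()<300: print(cv2.contourArea(c),cv2.boundingRect(c),cv2.approxPolyDP(c,3,True)[:,0].tolist())
```

```text
8234.5 (48, 154, 129, 113) [[142, 154], [48, 181], [77, 239], [77, 262], [105, 266], [106, 244], [100, 237], [112, 240], [111, 256], [150, 248], [158, 240], [175, 241], [156, 190], [136, 201], [129, 200], [132, 193], [126, 190], [139, 184], [130, 179], [149, 173]]
1903.0 (447, 139, 55, 47) [[493, 142], [477, 139], [455, 147], [448, 157], [447, 170], [466, 185], [488, 180], [501, 161], [499, 148]]
4512.0 (189, 106, 95, 107) [[227, 106], [224, 174], [190, 175], [190, 201], [225, 204], [229, 212], [239, 212], [242, 205], [280, 206], [283, 180], [248, 178], [251, 108]]
```

View pics/c2.png

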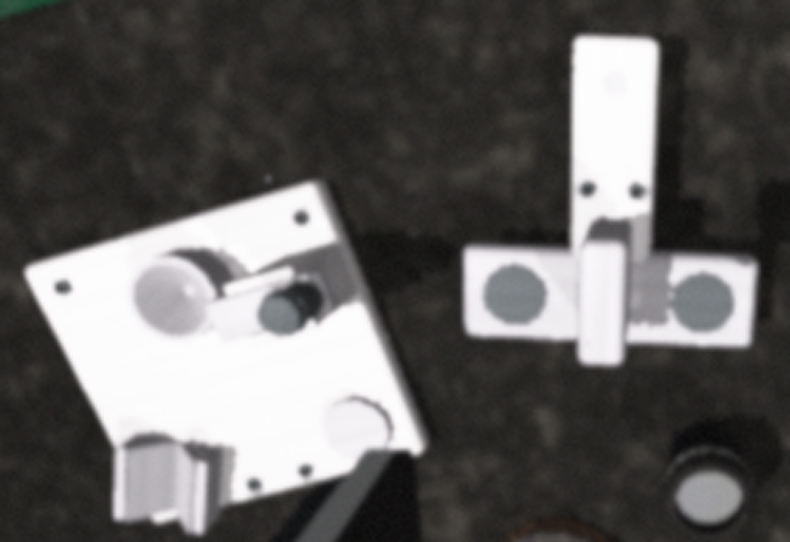

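The zoom shows the bar top spanning (580..626, 240..365), the plate dots over the balls at (515,294), (703,302) and (616,82), and the cup rim centred near (174,295).

Run:
```python
from h import *
import pickle
p=pickle.load(open("w2.pkl","rb"))
c=lambda u,v,z:cast(p,(u/3.1+40-.3,v/3.1+95-.3),z)[:2]
def fit(M,B):
    M=np.array(M);B=np.array(B)
    m=M.mean(0);b=B.mean(0);H=(M-m).T@(B-b);U,_,V=np.linalg.svd(H);D=np.diag([1,np.linalg.det(U@V)]);R=(U@D@V).T
    t=b-R@m;print("yaw",np.arctan2(R[1,0],R[0,0]),"t",t,"res",np.abs(M@R.T+t-B).max()); return R,t
R,t=fit([[-.03,.042],[-.03,-.042],[.05,0],[.066,.015],[.066,-.015]],[c(515,294,.03),c(703,302,.03),c(616,82,.03),c(573,37,.03),c(658,39,.03)])
g=R@[-.02,0]+t; print("grip",g, "bar",np.mean([c(580,240,.071),c(626,240,.071),c(626,365,.071),c(580,365,.071)],0))
Rb,tb=fit([[.072,.064],[.072,-.064],[-.05,-.064]],[c(25,268,.012),c(322,181,.012),c(428,454,.012)])
for n,q in dict(cup=c(174,295,.029),pad=c(357,424,.0173),knob=c(281,312,.0775)).items(): print(n,q,Rb.T@(q-tb))
s=ctrl.get_state();T=np.array(s["ee_pos"]);y=s["ee_rot"][2];d=g-T[:2];print("dx,dy",d@[np.cos(y),np.sin(y)],d@[np.sin(y),-np.cos(y)])
```

```text
yaw 2.84688419171724 t [0.52988942 0.44062208] res 0.0057297940833557215
grip [0.54902716 0.43481287] bar [0.54872065 0.43538084]
yaw -3.120023472107844 t [0.56305869 0.27062002] res 0.0005457272725361562
cup [0.51599365 0.26987602] [ 0.04707013 -0.00027125]
pad [0.58859911 0.31324143] [-0.02645372 -0.04206066]
knob [0.52358442 0.33374603] [ 0.03810362 -0.06396269]
dx,dy -0.008744840402832252 -0.021519639709179864
```

```bash
python3 -m inch '[{"gripper":1,"dx":-0.29,"dy":-0.72,"dz":0.3,"ax":0,"ay":0,"az":0.35},{"gripper":1,"dx":0,"dy":0,"dz":0.9,"ax":0,"ay":0,"az":0},{"gripper":1,"dx":0,"dy":0,"dz":0.9,"ax":0,"ay":0,"az":0},{"gripper":1,"dx":0,"dy":0,"dz":0.9,"ax":0,"ay":0,"az":0},{"gripper":1,"dx":0,"dy":0,"dz":0.9,"ax":0,"ay":0,"az":0},{"gripper":1,"dx":0,"dy":0,"dz":0.7,"ax":0,"ay":0,"az":0},{"gripper":1,"dx":0,"dy":0,"dz":0.4,"ax":0,"ay":0,"az":0},{"gripper":1,"dx":0,"dy":0,"dz":0.25,"ax":0,"ay":0,"az":0},{"gripper":1,"dx":0,"dy":0,"dz":0,"ax":0,"ay":0,"az":0},{"gripper":1,"dx":0,"dy":0,"dz":0,"ax":0,"ay":0,"az":0}]' 30
python3 -m inch '[{"gripper":0,"dx":0,"dy":0,"dz":0,"ax":0,"ay":0,"az":0},{"gripper":0,"dx":0,"dy":0,"dz":0,"ax":0,"ay":0,"az":0},{"gripper":0,"dx":0,"dy":0,"dz":0,"ax":0,"ay":0,"az":0},{"gripper":0,"dx":0,"dy":0,"dz":0,"ax":0,"ay":0,"az":0},{"gripper":0,"dx":0,"dy":0,"dz":0,"ax":0,"ay":0,"az":0},{"gripper":0,"dx":0,"dy":0,"dz":0,"ax":0,"ay":0,"az":0},{"gripper":0,"dx":0,"dy":0,"dz":0,"ax":0,"ay":0,"az":0},{"gripper":0,"dx":0,"dy":0,"dz":0,"ax":0,"ay":0,"az":0},{"gripper":0,"dx":0,"dy":0,"dz":0,"ax":0,"ay":0,"az":0},{"gripper":0,"dx":0,"dy":0,"dz":0,"ax":0,"ay":0,"az":0},{"gripper":0,"dx":0,"dy":0,"dz":0,"ax":0,"ay":0,"az":0},{"gripper":0,"dx":0,"dy":0,"dz":0,"ax":0,"ay":0,"az":0}]' 40
```

```text
time_s: 2.37
ee_pos: [0.5503, 0.4359, 0.0532]
ee_rot: [3.141, 0.001, 2.856]
contact_force: [0.2, 0.2, 1.4]
width: 0.0856
finger_force: 0.0
time_s: 3.37
ee_pos: [0.5501, 0.4355, 0.0522]
ee_rot: [3.141, 0.001, 2.856]
contact_force: [1.1, -1.0, 4.1]
width: 0.0156
finger_force: 42.0
```

```bash
python3 -m inch '[{"gripper":0,"dx":0,"dy":0,"dz":-0.15,"ax":0,"ay":0,"az":0},{"gripper":0,"dx":0,"dy":0,"dz":-0.3,"ax":0,"ay":0,"az":0},{"gripper":0,"dx":0,"dy":0,"dz":-0.5,"ax":0,"ay":0,"az":0},{"gripper":0,"dx":0,"dy":0,"dz":-0.6,"ax":0,"ay":0,"az":0},{"gripper":0,"dx":0,"dy":0,"dz":-0.7,"ax":0,"ay":0,"az":0},{"gripper":0,"dx":0,"dy":0,"dz":-0.7,"ax":0,"ay":0,"az":0},{"gripper":0,"dx":0,"dy":0,"dz":-0.4,"ax":0,"ay":0,"az":0},{"gripper":0,"dx":0,"dy":0,"dz":-0.2,"ax":0,"ay":0,"az":0},{"gripper":0,"dx":0,"dy":0,"dz":0,"ax":0,"ay":0,"az":0},{"gripper":0,"dx":0,"dy":0,"dz":0,"ax":0,"ay":0,"az":0},{"gripper":0,"dx":0,"dy":0,"dz":0,"ax":0,"ay":0,"az":0}]' 60
python3 - <<'E'
from h import *
import pickle
s=ctrl.get_state();p=ctrl.camera_params("wrist");im=ctrl.get_image("wrist")
print(s["contact_force"],s["wrist_torque"])
cv2.imwrite("pics/w3.png",im[:,:,::-1]); pickle.dump((p,s["ee_pos"],s["ee_rot"]),open("w3.pkl","wb"))
E
```

```text
time_s: 4.28
ee_pos: [0.5491, 0.4351, 0.1565]
ee_rot: [-3.14, -0.002, 2.856]
contact_force: [-0.6, 0.5, -4.1]
width: 0.015
finger_force: 59.8
[-0.57272747  0.4578045  -4.12747875] [-0.07049247 -0.04426623  0.00566442]
```

View pics/w3.png

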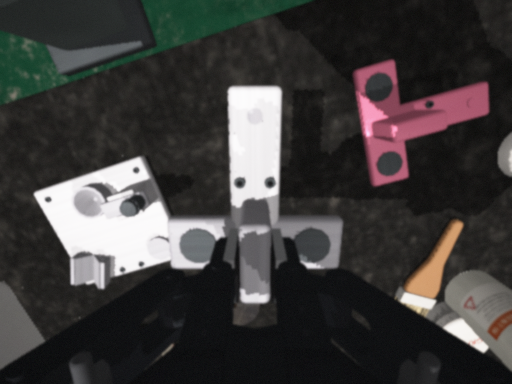

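Stage is held square to the tool: nose dot (255,117), plate dots (198,245) and (312,245). The base is at left with corners (35,194), (143,157) and (171,262), and its cup is at about (89,201).

Run:
```python
from h import *
import pickle
p,ee,rot=pickle.load(open("w3.pkl","rb"))
im=cv2.imread("pics/w3.png");g=cv2.cvtColor(im,cv2.COLOR_BGR2GRAY)
hsv=cv2.cvtColor(im,cv2.COLOR_BGR2HSV)
m=((g>125)&(hsv[...,1]<60)).astype(np.uint8)[:, :172]; m[:150]=0
cs,_=cv2.findContours(m,cv2.RETR_EXTERNAL,cv2.CHAIN_APPROX_NONE);c=max(cs,key=cv2.contourArea)
print(cv2.approxPolyDP(c,2,True)[:,0].tolist())
y=rot[2]; T=np.array(ee)
def tool(q): d=q-T[:2]; return np.array([d@[np.cos(y),np.sin(y)],d@[-np.sin(y),np.cos(y)]])  # stage-like axes (x fwd,y left)
for z in (.134,):
  for uv in [(255,116.5),(198,245),(312,245),(229,87),(282,87)]: print(uv,(tool(cast(p,uv,z)[:2])*1e3).round(1))
cr=im[150:290,30:180];
ci=cv2.HoughCircles(cv2.resize(g[150:290,30:180],None,fx=4,fy=4,interpolation=cv2.INTER_CUBIC),cv2.HOUGH_GRADIENT,1,100,param1=80,param2=25,minRadius=25,maxRadius=75)
print(ci)
cv2.imwrite("pics/c3.png",cv2.resize(cr,None,fx=4,fy=4,interpolation=cv2.INTER_CUBIC))
```

```text
[[141, 157], [34, 192], [35, 198], [70, 256], [71, 284], [94, 282], [98, 287], [104, 287], [104, 263], [99, 262], [95, 254], [111, 257], [111, 275], [119, 275], [168, 260], [171, 265], [171, 219], [168, 218], [159, 198], [131, 216], [126, 216], [120, 210], [121, 203], [133, 194], [132, 189], [120, 191], [150, 178]]
(255, 116.5) [70.4 -1.2]
(198, 245) [-9.  35.4]
(312, 245) [ -9.  -37.6]
(229, 87) [85.7 12.8]
(282, 87) [ 85.7 -15.8]
[[[222.5 471.5  65.5]
  [238.5 208.5  57. ]
  [389.5 237.5  28.6]
  [442.5  88.5  39.6]]]
```

View pics/c3.png

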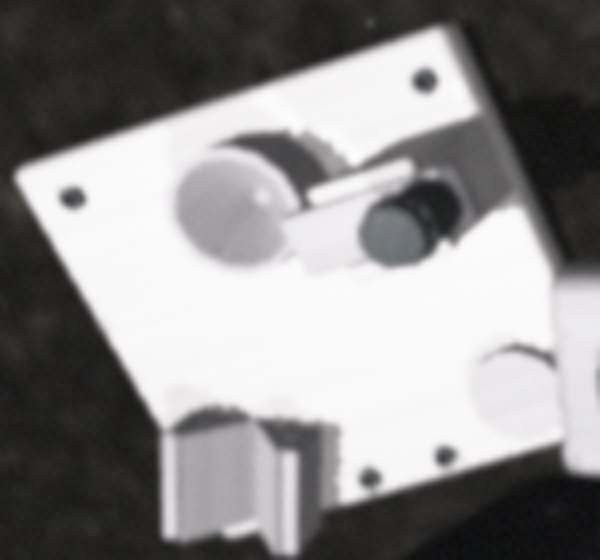

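The zoom shows the cup rim centred at (238,208), plate corners at (15,172) and (445,22), the knob at (393,232), the pad near (520,392) and the vee at bottom left.

```bash
cat >> h.py <<'E'
def fit(M,B):
    M=np.array(M);B=np.array(B)
    m=M.mean(0);b=B.mean(0);H=(M-m).T@(B-b);U,_,V=np.linalg.svd(H);D=np.diag([1,np.linalg.det(U@V)]);R=(U@D@V).T
    t=b-R@m;print("yaw",np.arctan2(R[1,0],R[0,0]),"t",t,"res",np.abs(M@R.T+t-B).max()); return R,t
E
python3 - <<'E'
from h import *
import pickle
p,ee,rot=pickle.load(open("w3.pkl","rb"))
c=lambda u,v,z:cast(p,(u/4+30-.4,v/4+150-.4),z)[:2]
A,B=c(15,172,.012),c(447,22,.012); print(np.linalg.norm(A-B))
Rb,tb=fit([[.072,.064],[.072,-.064]],[A,B])
for n,q in dict(cup=c(238,208,.029),pad=c(522,395,.0173),knob=c(394,232,.0775),edge=c(340,505,.012),edge2=c(553,440,.012),Ledge=c(158,427,.012)).items(): print(n,q,(Rb.T@(q-tb)*1e3).round(1))
# target
for cup in ([47.5,-1],[47.5,-2.5],[47.5,0]):
    cup=np.array(cup); 
    # left ball = cup+R(th)(-80,42) on line through (50,0) dir (-80,42)
    from scipy.optimize import brentq
    n=np.array([42,80])/np.hypot(42,80)
    f=lambda th:(cup+np.array([[np.cos(th),-np.sin(th)],[np.sin(th),np.cos(th)]])@[-80,42]-[50,0])@n
    th=brentq(f,-.2,.2); Rr=np.array([[np.cos(th),-np.sin(th)],[np.sin(th),np.cos(th)]])
    o=cup+Rr@[-50,0]; tcp=cup+Rr@[-70.5,0]
    yb=-3.114; RB=np.array([[np.cos(yb),-np.sin(yb)],[np.sin(yb),np.cos(yb)]])
    print(cup,"th",th,"origin",o,"tcp world",RB@tcp/1e3+[.5631,.2692],"yaw",yb+th+2*np.pi)
E
```

```text
0.12746129285240967
yaw -3.10550850774547 t [0.56270372 0.27106765] res 0.0002691782348128724
cup [0.51673096 0.26980373] [46.  -0.4]
pad [0.59130512 0.31287709] [-30.1 -40.8]
knob [0.52360258 0.33337657] [ 36.8 -63.7]
edge [0.61206845 0.24467957] [-48.4  28.2]
edge2 [0.60955107 0.31318777] [-48.3 -40.4]
Ledge [0.57345205 0.2052522 ] [-8.4 66.2]
[47.5 -1. ] th -0.022662400351245594 origin [-2.48716094  0.13302303] tcp world [0.58608964 0.26923672] yaw 3.146522906828341
[47.5 -2.5] th -0.037367833530552834 origin [-2.46509519 -0.63204312] tcp world [0.58604574 0.26969942] yaw 3.1318174736490336
[47.5  0. ] th -0.01286169708051943 origin [-2.49586448  0.64306712] tcp world [0.58611043 0.26892801] yaw 3.156323610099067
```

```bash
python3 -m inch '[{"gripper":0,"dx":0,"dy":0,"dz":0,"ax":0,"ay":0,"az":-0.69},{"gripper":0,"dx":0,"dy":0,"dz":0,"ax":0,"ay":0,"az":-0.69},{"gripper":0,"dx":0,"dy":0,"dz":0,"ax":0,"ay":0,"az":-0.69},{"gripper":0,"dx":0,"dy":0,"dz":0,"ax":0,"ay":0,"az":-0.7},{"gripper":0,"dx":-0.13,"dy":-0.4,"dz":0,"ax":0,"ay":0,"az":0},{"gripper":0,"dx":-0.2,"dy":-0.8,"dz":0,"ax":0,"ay":0,"az":0},{"gripper":0,"dx":-0.2,"dy":-0.9,"dz":0,"ax":0,"ay":0,"az":0},{"gripper":0,"dx":-0.2,"dy":-0.9,"dz":0,"ax":0,"ay":0,"az":0},{"gripper":0,"dx":-0.2,"dy":-0.9,"dz":0,"ax":0,"ay":0,"az":0},{"gripper":0,"dx":-0.2,"dy":-0.8,"dz":0,"ax":0,"ay":0,"az":0},{"gripper":0,"dx":-0.1,"dy":-0.5,"dz":0,"ax":0,"ay":0,"az":0},{"gripper":0,"dx":0,"dy":-0.33,"dz":0,"ax":0,"ay":0,"az":0},{"gripper":0,"dx":0,"dy":0,"dz":0,"ax":0,"ay":0,"az":0},{"gripper":0,"dx":0,"dy":0,"dz":0,"ax":0,"ay":0,"az":0},{"gripper":0,"dx":0,"dy":0,"dz":0,"ax":0,"ay":0,"az":0},{"gripper":0,"dx":0,"dy":0,"dz":0,"ax":0,"ay":0,"az":0}]'
```

```text
time_s: 5.67
ee_pos: [0.587, 0.2708, 0.1582]
ee_rot: [3.141, -0.0, -3.136]
contact_force: [-0.3, 0.3, -3.4]
width: 0.0151
finger_force: 59.7
```

```bash
python3 -m inch '[{"gripper":0,"dx":0.03,"dy":-0.05,"dz":0.3,"ax":0,"ay":0,"az":0},{"gripper":0,"dx":0,"dy":0,"dz":0.6,"ax":0,"ay":0,"az":0},{"gripper":0,"dx":0,"dy":0,"dz":0.6,"ax":0,"ay":0,"az":0},{"gripper":0,"dx":0,"dy":0,"dz":0.5,"ax":0,"ay":0,"az":0},{"gripper":0,"dx":0,"dy":0,"dz":0.3,"ax":0,"ay":0,"az":0},{"gripper":0,"dx":0,"dy":0,"dz":0,"ax":0,"ay":0,"az":0},{"gripper":0,"dx":0,"dy":0,"dz":0,"ax":0,"ay":0,"az":0},{"gripper":0,"dx":0,"dy":0,"dz":0,"ax":0,"ay":0,"az":0},{"gripper":0,"dx":0,"dy":0,"dz":0,"ax":0,"ay":0,"az":0},{"gripper":0,"dx":0,"dy":0,"dz":0,"ax":0,"ay":0,"az":0}]'
python3 - <<'E'
from h import *
s=ctrl.get_state();print(s["ee_pos"],s["contact_force"],s["wrist_torque"])
im=ctrl.get_image("scene");cv2.imwrite("pics/s4.png",cv2.resize(im[170:280,200:320,::-1],None,fx=5,fy=5,interpolation=cv2.INTER_CUBIC))
E
```

```text
time_s: 6.5
ee_pos: [0.5872, 0.2684, 0.0905]
ee_rot: [3.141, 0.002, -3.137]
contact_force: [-0.9, 1.0, -4.2]
width: 0.015
finger_force: 59.6
[0.58718617 0.26843936 0.09051892] [-0.87283717  0.99083486 -4.23915368] [-0.00958992  0.00661656  0.02171394]
```

```bash
python3 -m inch '[{"gripper":0,"dx":0.04,"dy":0.03,"dz":0.1,"ax":0,"ay":0,"az":0},{"gripper":0,"dx":0,"dy":0,"dz":0.1,"ax":0,"ay":0,"az":0},{"gripper":0,"dx":0,"dy":0,"dz":0.1,"ax":0,"ay":0,"az":0},{"gripper":0,"dx":0,"dy":0,"dz":0.1,"ax":0,"ay":0,"az":0},{"gripper":0,"dx":0,"dy":0,"dz":0.05,"ax":0,"ay":0,"az":0},{"gripper":0,"dx":0,"dy":0,"dz":0,"ax":0,"ay":0,"az":0},{"gripper":0,"dx":0,"dy":0,"dz":0,"ax":0,"ay":0,"az":0},{"gripper":0,"dx":0,"dy":0,"dz":0,"ax":0,"ay":0,"az":0}]'
python3 -c "
from h import *
print(ctrl.get_state()['wrist_torque'])"
```

```text
time_s: 7.22
ee_pos: [0.5854, 0.2691, 0.0759]
ee_rot: [3.141, 0.0, -3.137]
contact_force: [0.1, -0.0, -3.9]
width: 0.0152
finger_force: 59.6
[-0.03754565 -0.01110654 -0.03356266]
```

```bash
python3 -m inch '[{"gripper":0,"dx":0,"dy":0,"dz":0.05,"ax":0,"ay":0,"az":0},{"gripper":0,"dx":0,"dy":0,"dz":0.05,"ax":0,"ay":0,"az":0},{"gripper":0,"dx":0,"dy":0,"dz":0,"ax":0,"ay":0,"az":0},{"gripper":0,"dx":0,"dy":0,"dz":0,"ax":0,"ay":0,"az":0},{"gripper":0,"dx":0,"dy":0,"dz":0,"ax":0,"ay":0,"az":0}]'
python3 -c "
from h import *
print(ctrl.get_state()['wrist_torque'])"
```

```text
time_s: 7.63
ee_pos: [0.5853, 0.2691, 0.0728]
ee_rot: [3.142, -0.0, -3.137]
contact_force: [0.0, 0.1, -4.2]
width: 0.015
finger_force: 59.7
[-0.03802936 -0.00984357 -0.02980236]
```

```bash
python3 -m inch '[{"gripper":0,"dx":0,"dy":0,"dz":0.04,"ax":0,"ay":0,"az":0},{"gripper":0,"dx":0,"dy":0,"dz":0,"ax":0,"ay":0,"az":0},{"gripper":0,"dx":0,"dy":0,"dz":0,"ax":0,"ay":0,"az":0},{"gripper":0,"dx":0,"dy":0,"dz":0,"ax":0,"ay":0,"az":0}]'
python3 -c "
from h import *
print(ctrl.get_state()['wrist_torque'])"
```

```text
time_s: 7.97
ee_pos: [0.5857, 0.2691, 0.072]
ee_rot: [3.142, 0.001, -3.137]
contact_force: [2.2, -0.7, -0.4]
width: 0.015
finger_force: 60.2
[-0.22341269 -0.15020108  0.05927644]
```

```bash
python3 -m inch '[{"gripper":0,"dx":0,"dy":0,"dz":0.02,"ax":0,"ay":0,"az":0},{"gripper":0,"dx":0,"dy":0,"dz":0,"ax":0,"ay":0,"az":0},{"gripper":0,"dx":0,"dy":0,"dz":0,"ax":0,"ay":0,"az":0},{"gripper":0,"dx":0,"dy":0,"dz":0,"ax":0,"ay":0,"az":0}]'
python3 -c "
from h import *
print(ctrl.get_state()['wrist_torque'])"
```

```text
time_s: 8.3
ee_pos: [0.5858, 0.2691, 0.0717]
ee_rot: [3.141, 0.001, -3.137]
contact_force: [3.3, -1.4, 3.7]
width: 0.015
finger_force: 60.8
[-0.39837071 -0.1989951   0.12195997]
```

```bash
python3 -m inch '[{"gripper":0,"dx":-0.03,"dy":-0.01,"dz":0,"ax":0,"ay":0,"az":0},{"gripper":0,"dx":0,"dy":0,"dz":0,"ax":0,"ay":0,"az":0},{"gripper":0,"dx":0,"dy":0,"dz":0,"ax":0,"ay":0,"az":0},{"gripper":0,"dx":0,"dy":0,"dz":0,"ax":0,"ay":0,"az":0}]'
python3 -c "
from h import *
print(ctrl.get_state()['wrist_torque'])"
```

```text
time_s: 8.63
ee_pos: [0.5864, 0.2688, 0.0711]
ee_rot: [3.141, 0.0, -3.137]
contact_force: [3.1, -0.6, 2.6]
width: 0.0149
finger_force: 60.6
[-0.24961169 -0.32544707  0.08316971]
```

```bash
python3 -m inch '[{"gripper":0,"dx":0,"dy":0,"dz":0.02,"ax":0,"ay":0,"az":0},{"gripper":0,"dx":0,"dy":0,"dz":0,"ax":0,"ay":0,"az":0},{"gripper":0,"dx":0,"dy":0,"dz":0,"ax":0,"ay":0,"az":0}]'
python3 -c "
from h import *
print(ctrl.get_state()['wrist_torque'])"
```

```text
time_s: 8.88
ee_pos: [0.5865, 0.2688, 0.0708]
ee_rot: [3.141, 0.001, -3.137]
contact_force: [2.4, -0.9, 5.0]
width: 0.0152
finger_force: 61.0
[-0.38229196 -0.15071848  0.07263487]
```

```bash
python3 -m inch '[{"gripper":0,"dx":-0.03,"dy":-0.01,"dz":0,"ax":0,"ay":0,"az":0},{"gripper":0,"dx":0,"dy":0,"dz":0,"ax":0,"ay":0,"az":0},{"gripper":0,"dx":0,"dy":0,"dz":0,"ax":0,"ay":0,"az":0},{"gripper":0,"dx":0,"dy":0,"dz":0,"ax":0,"ay":0,"az":0}]'
python3 -c "
from h import *
print(ctrl.get_state()['wrist_torque'])"
```

```text
time_s: 9.22
ee_pos: [0.587, 0.2685, 0.0704]
ee_rot: [-3.142, -0.0, -3.137]
contact_force: [0.7, -0.9, 5.8]
width: 0.0147
finger_force: 61.0
[-0.48195945  0.19932018  0.01340722]
```

```bash
python3 -m inch '[{"gripper":0,"dx":0,"dy":0,"dz":0.02,"ax":0,"ay":0,"az":0},{"gripper":0,"dx":0,"dy":0,"dz":0,"ax":0,"ay":0,"az":0},{"gripper":0,"dx":0,"dy":0,"dz":0,"ax":0,"ay":0,"az":0}]'
python3 -c "
from h import *
print(ctrl.get_state()['wrist_torque'])"
```

```text
time_s: 9.47
ee_pos: [0.5871, 0.2685, 0.0703]
ee_rot: [-3.142, 0.0, -3.137]
contact_force: [-0.2, -1.0, 7.0]
width: 0.0152
finger_force: 61.4
[-0.57685594  0.40327479 -0.0341932 ]
```

```bash
python3 -m inch '[{"gripper":0,"dx":0,"dy":-0.03,"dz":0,"ax":0,"ay":0,"az":0},{"gripper":0,"dx":0,"dy":0,"dz":0,"ax":0,"ay":0,"az":0},{"gripper":0,"dx":0,"dy":0,"dz":0,"ax":0,"ay":0,"az":0},{"gripper":0,"dx":0,"dy":0,"dz":0,"ax":0,"ay":0,"az":0}]'
python3 -c "
from h import *
print(ctrl.get_state()['wrist_torque'])"
```

```text
time_s: 9.8
ee_pos: [0.5872, 0.2678, 0.07]
ee_rot: [3.141, 0.0, -3.137]
contact_force: [2.3, 1.4, 6.2]
width: 0.0152
finger_force: 61.1
[-0.13255527  0.00230248 -0.04593952]
```

```bash
python3 -m inch '[{"gripper":0,"dx":-0.015,"dy":0.01,"dz":0.015,"ax":0,"ay":0,"az":0},{"gripper":0,"dx":0,"dy":0,"dz":0,"ax":0,"ay":0,"az":0},{"gripper":0,"dx":0,"dy":0,"dz":0,"ax":0,"ay":0,"az":0},{"gripper":0,"dx":0,"dy":0,"dz":0,"ax":0,"ay":0,"az":0}]'
python3 - <<'E'
from h import *
s=ctrl.get_state();print(s['wrist_torque'],s["ee_rot"])
im=ctrl.get_image("scene");cv2.imwrite("pics/s5.png",im[:,:,::-1])
im=ctrl.get_image("side");cv2.imwrite("pics/d5.png",im[:,:,::-1])
E
```

```text
time_s: 10.13
ee_pos: [0.5874, 0.268, 0.0699]
ee_rot: [-3.142, -0.0, -3.137]
contact_force: [-1.3, -2.3, 8.8]
width: 0.0153
finger_force: 61.6
[-0.4797347   0.68682242 -0.08972931] [-3.14157994e+00 -9.69429219e-05 -3.13735330e+00]
```

```bash
python3 -m inch '[{"gripper":0,"dx":0.015,"dy":-0.015,"dz":0,"ax":0,"ay":0,"az":0},{"gripper":0,"dx":0,"dy":0,"dz":0,"ax":0,"ay":0,"az":0},{"gripper":0,"dx":0,"dy":0,"dz":0,"ax":0,"ay":0,"az":0},{"gripper":0,"dx":0,"dy":0,"dz":0,"ax":0,"ay":0,"az":0}]'
python3 - <<'E'
from h import *
s=ctrl.get_state();print(s['wrist_torque'],s["ee_rot"])
E
```

```text
time_s: 10.57
ee_pos: [0.5873, 0.2678, 0.0699]
ee_rot: [3.141, 0.001, -3.137]
contact_force: [1.3, -0.4, 6.9]
width: 0.0152
finger_force: 61.4
[-0.15815337  0.22541176 -0.20707834] [ 3.14090062e+00  7.18332665e-04 -3.13732247e+00]
```

```bash
python3 -m inch '[{"gripper":0,"dx":0,"dy":0,"dz":0,"ax":0,"ay":0,"az":0.05},{"gripper":0,"dx":0,"dy":0,"dz":0,"ax":0,"ay":0,"az":0},{"gripper":0,"dx":0,"dy":0,"dz":0,"ax":0,"ay":0,"az":0},{"gripper":0,"dx":0,"dy":0,"dz":0,"ax":0,"ay":0,"az":0}]'
python3 - <<'E'
from h import *
s=ctrl.get_state();print(s['wrist_torque'],s["ee_rot"])
E
```

```text
time_s: 10.9
ee_pos: [0.5874, 0.2676, 0.0699]
ee_rot: [3.141, 0.001, 3.141]
contact_force: [2.3, -1.0, 6.9]
width: 0.0152
finger_force: 61.3
[-0.25409516  0.20124228  0.07036619] [3.14124236e+00 8.02471269e-04 3.14069958e+00]
```

```bash
python3 -m inch '[{"gripper":0,"dx":-0.01,"dy":0,"dz":-0.01,"ax":0,"ay":0,"az":-0.02},{"gripper":0,"dx":0,"dy":0,"dz":0,"ax":0,"ay":0,"az":0},{"gripper":0.4,"dx":0,"dy":0,"dz":0,"ax":0,"ay":0,"az":0},{"gripper":0.4,"dx":0,"dy":0,"dz":0,"ax":0,"ay":0,"az":0},{"gripper":0.5,"dx":0,"dy":0,"dz":0,"ax":0,"ay":0,"az":0},{"gripper":0.5,"dx":0,"dy":0,"dz":0,"ax":0,"ay":0,"az":0},{"gripper":0.5,"dx":0,"dy":0,"dz":0,"ax":0,"ay":0,"az":0}]' 20
python3 - <<'E'
from h import *
for n in("scene","side"):
  a=cv2.imread(f"pics/{n[0].replace('s','s' if n=='scene' else 'd')}5.png"); b=ctrl.get_image(n)[:,:,::-1].copy()
  cv2.imwrite(f"pics/{n}6.png",b)
  A,B=[cv2.cvtColor(i,cv2.COLOR_BGR2GRAY).astype(np.float32) for i in(a,b)]
  y,x=(slice(225,262),slice(220,262)) if n=="scene" else (slice(195,235),slice(250,305))
  print(n,cv2.phaseCorrelate(A[y,x],B[y,x]))
a=cv2.imread("pics/scene6.png")[180:270,215:310];b=cv2.imread("pics/side6.png")[185:240,245:310]
a=cv2.resize(a,None,fx=4.2,fy=4.2,interpolation=cv2.INTER_CUBIC);b=cv2.resize(b,(390,330),interpolation=cv2.INTER_CUBIC)
h=np.zeros((380,800,3),np.uint8);h[:378,:399]=a;h[:330,405:795]=b;cv2.imwrite("pics/c6.png",h)
E
```

```text
time_s: 11.48
ee_pos: [0.5871, 0.2675, 0.0693]
ee_rot: [3.142, -0.001, -3.14]
contact_force: [-1.1, 0.1, 1.0]
width: 0.0428
finger_force: 0.0
scene ((0.4815777436143698, 0.0048327878766976085), 0.9753879104720221)
side ((-0.08697279446914408, -0.0015490092355676666), 0.9894294083118439)
```

View pics/c6.png

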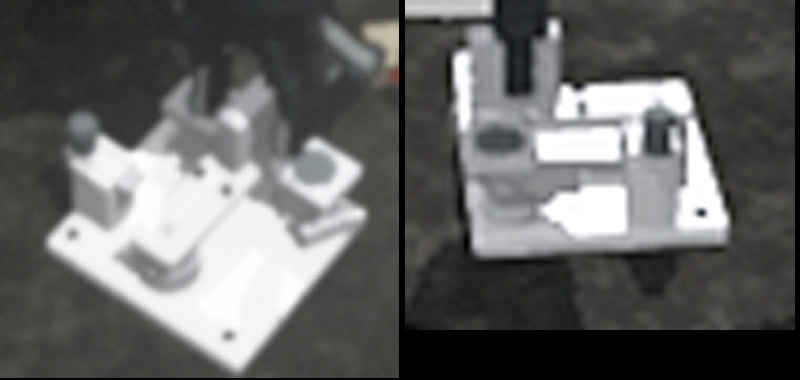

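The balls look seated: nose over the cup, left foot in the vee, right foot on the pad. I'll check by pressing lightly on the plate above the nose with shut fingers, which also helps it home.

```bash
python3 -m inch '[{"gripper":0.5,"dx":0,"dy":0,"dz":-0.3,"ax":0,"ay":0,"az":0},{"gripper":0.5,"dx":0,"dy":0,"dz":-0.6,"ax":0,"ay":0,"az":0},{"gripper":0.5,"dx":0,"dy":0,"dz":-0.7,"ax":0,"ay":0,"az":0},{"gripper":0,"dx":0.6,"dy":0,"dz":-0.4,"ax":0,"ay":0,"az":0},{"gripper":0,"dx":0.6,"dy":0,"dz":0,"ax":0,"ay":0,"az":0},{"gripper":0,"dx":0.6,"dy":0,"dz":0,"ax":0,"ay":0,"az":0},{"gripper":0,"dx":0.45,"dy":0,"dz":0,"ax":0,"ay":0,"az":0},{"gripper":0,"dx":0,"dy":0,"dz":0.6,"ax":0,"ay":0,"az":0},{"gripper":0,"dx":0,"dy":0,"dz":0.6,"ax":0,"ay":0,"az":0},{"gripper":0,"dx":0,"dy":0,"dz":0.6,"ax":0,"ay":0,"az":0},{"gripper":0,"dx":0,"dy":0,"dz":0.3,"ax":0,"ay":0,"az":0},{"gripper":0,"dx":0,"dy":0,"dz":0,"ax":0,"ay":0,"az":0},{"gripper":0,"dx":0,"dy":0,"dz":0,"ax":0,"ay":0,"az":0},{"gripper":0,"dx":0,"dy":0,"dz":0,"ax":0,"ay":0,"az":0}]'
```

```text
time_s: 12.75
ee_pos: [0.5207, 0.2676, 0.0681]
ee_rot: [3.141, 0.002, -3.14]
contact_force: [-0.0, -0.4, -0.0]
width: 0.0002
finger_force: 0.0
```

```bash
python3 -m inch '[{"gripper":0,"dx":0.1,"dy":0,"dz":0.1,"ax":0,"ay":0,"az":0},{"gripper":0,"dx":0,"dy":0,"dz":0.1,"ax":0,"ay":0,"az":0},{"gripper":0,"dx":0,"dy":0,"dz":0.08,"ax":0,"ay":0,"az":0},{"gripper":0,"dx":0,"dy":0,"dz":0,"ax":0,"ay":0,"az":0},{"gripper":0,"dx":0,"dy":0,"dz":0,"ax":0,"ay":0,"az":0},{"gripper":0,"dx":0,"dy":0,"dz":0,"ax":0,"ay":0,"az":0}]'
```

```text
time_s: 13.25
ee_pos: [0.5169, 0.2674, 0.0583]
ee_rot: [3.142, 0.0, -3.14]
contact_force: [0.0, -0.0, -0.3]
width: -0.0001
finger_force: 0.0
```

```bash
python3 -m inch '[{"gripper":0,"dx":0,"dy":0,"dz":0.04,"ax":0,"ay":0,"az":0},{"gripper":0,"dx":0,"dy":0,"dz":0,"ax":0,"ay":0,"az":0},{"gripper":0,"dx":0,"dy":0,"dz":0,"ax":0,"ay":0,"az":0},{"gripper":0,"dx":0,"dy":0,"dz":0,"ax":0,"ay":0,"az":0}]'
```

```text
time_s: 13.58
ee_pos: [0.5169, 0.2674, 0.0571]
ee_rot: [3.141, 0.0, -3.14]
contact_force: [0.4, -0.2, -0.4]
width: 0.0002
finger_force: 0.0
```

```bash
python3 -m inch '[{"gripper":0,"dx":0,"dy":0,"dz":0.03,"ax":0,"ay":0,"az":0},{"gripper":0,"dx":0,"dy":0,"dz":0,"ax":0,"ay":0,"az":0},{"gripper":0,"dx":0,"dy":0,"dz":0,"ax":0,"ay":0,"az":0},{"gripper":0,"dx":0,"dy":0,"dz":0,"ax":0,"ay":0,"az":0}]'
```

```text
time_s: 13.92
ee_pos: [0.5169, 0.2674, 0.0562]
ee_rot: [3.142, -0.0, -3.14]
contact_force: [0.1, -0.1, -0.0]
width: -0.0001
finger_force: 0.0
```

```bash
python3 -m inch '[{"gripper":0,"dx":0,"dy":0,"dz":0.02,"ax":0,"ay":0,"az":0},{"gripper":0,"dx":0,"dy":0,"dz":0,"ax":0,"ay":0,"az":0},{"gripper":0,"dx":0,"dy":0,"dz":0,"ax":0,"ay":0,"az":0},{"gripper":0,"dx":0,"dy":0,"dz":0,"ax":0,"ay":0,"az":0}]'
```

```text
time_s: 14.25
ee_pos: [0.517, 0.2674, 0.0558]
ee_rot: [3.141, 0.0, -3.14]
contact_force: [-0.3, -0.6, 3.9]
width: 0.0001
finger_force: 1.4
```

```bash
python3 -m inch '[{"gripper":0,"dx":0,"dy":0,"dz":0.02,"ax":0,"ay":0,"az":0},{"gripper":0,"dx":0,"dy":0,"dz":0,"ax":0,"ay":0,"az":0},{"gripper":0,"dx":0,"dy":0,"dz":0,"ax":0,"ay":0,"az":0},{"gripper":0,"dx":0,"dy":0,"dz":0,"ax":0,"ay":0,"az":0}]'
```

```text
time_s: 14.58
ee_pos: [0.5172, 0.2674, 0.0554]
ee_rot: [3.141, 0.001, -3.14]
contact_force: [-0.5, -0.6, 5.8]
width: -0.0
finger_force: 2.6
```

```bash
python3 -m inch '[{"gripper":0,"dx":0,"dy":0,"dz":0.02,"ax":0,"ay":0,"az":0},{"gripper":0,"dx":0,"dy":0,"dz":0,"ax":0,"ay":0,"az":0},{"gripper":0,"dx":0,"dy":0,"dz":0,"ax":0,"ay":0,"az":0},{"gripper":0,"dx":0,"dy":0,"dz":0,"ax":0,"ay":0,"az":0}]'
```

```text
time_s: 14.92
ee_pos: [0.5174, 0.2674, 0.0552]
ee_rot: [3.141, 0.001, -3.141]
contact_force: [-2.2, -1.3, 7.9]
width: -0.0
finger_force: 4.0
```

```bash
python3 -m inch '[{"gripper":0,"dx":0,"dy":0,"dz":-0.4,"ax":0,"ay":0,"az":0},{"gripper":0,"dx":0,"dy":-0.5,"dz":-0.3,"ax":0,"ay":0,"az":0},{"gripper":0,"dx":-0.4,"dy":-0.6,"dz":0,"ax":0,"ay":0,"az":0},{"gripper":0,"dx":-0.7,"dy":-0.3,"dz":0,"ax":0,"ay":0,"az":0},{"gripper":0,"dx":-0.7,"dy":0,"dz":0,"ax":0,"ay":0,"az":0},{"gripper":0,"dx":-0.6,"dy":0,"dz":0,"ax":0,"ay":0,"az":0},{"gripper":0,"dx":-0.27,"dy":0,"dz":0.2,"ax":0,"ay":0,"az":0},{"gripper":0,"dx":0,"dy":0,"dz":0.3,"ax":0,"ay":0,"az":0},{"gripper":0,"dx":0,"dy":0,"dz":0.1,"ax":0,"ay":0,"az":0},{"gripper":0,"dx":0,"dy":0,"dz":0,"ax":0,"ay":0,"az":0},{"gripper":0,"dx":0,"dy":0,"dz":0,"ax":0,"ay":0,"az":0},{"gripper":0,"dx":0,"dy":0,"dz":0,"ax":0,"ay":0,"az":0}]'
```

```text
time_s: 15.92
ee_pos: [0.5965, 0.2258, 0.0577]
ee_rot: [3.141, 0.0, -3.14]
contact_force: [0.6, -0.8, -0.4]
width: 0.0003
finger_force: 0.0
```

```bash
python3 -m inch '[{"gripper":0,"dx":0,"dy":0,"dz":0.05,"ax":0,"ay":0,"az":0},{"gripper":0,"dx":0,"dy":0,"dz":0,"ax":0,"ay":0,"az":0},{"gripper":0,"dx":0,"dy":0,"dz":0,"ax":0,"ay":0,"az":0},{"gripper":0,"dx":0,"dy":0,"dz":0,"ax":0,"ay":0,"az":0}]'
```

```text
time_s: 16.25
ee_pos: [0.597, 0.2255, 0.056]
ee_rot: [3.141, 0.0, -3.14]
contact_force: [1.4, 0.6, 0.2]
width: -0.0003
finger_force: 0.0
```

```bash
python3 -m inch '[{"gripper":0,"dx":0,"dy":0,"dz":0.02,"ax":0,"ay":0,"az":0},{"gripper":0,"dx":0,"dy":0,"dz":0,"ax":0,"ay":0,"az":0},{"gripper":0,"dx":0,"dy":0,"dz":0,"ax":0,"ay":0,"az":0},{"gripper":0,"dx":0,"dy":0,"dz":0,"ax":0,"ay":0,"az":0}]'
```

```text
time_s: 16.58
ee_pos: [0.5971, 0.2255, 0.0552]
ee_rot: [3.142, 0.0, -3.14]
contact_force: [-0.8, -0.5, 0.0]
width: 0.0002
finger_force: 0.0
```

```bash
python3 -m inch '[{"gripper":0,"dx":0,"dy":0,"dz":0.02,"ax":0,"ay":0,"az":0},{"gripper":0,"dx":0,"dy":0,"dz":0,"ax":0,"ay":0,"az":0},{"gripper":0,"dx":0,"dy":0,"dz":0,"ax":0,"ay":0,"az":0},{"gripper":0,"dx":0,"dy":0,"dz":0,"ax":0,"ay":0,"az":0}]'
```

```text
time_s: 16.92
ee_pos: [0.5972, 0.2255, 0.055]
ee_rot: [3.142, 0.0, -3.14]
contact_force: [-1.6, -0.4, 4.8]
width: 0.0002
finger_force: 2.4
```

```bash
python3 -m inch '[{"gripper":0,"dx":0,"dy":0,"dz":-0.5,"ax":0,"ay":0,"az":0},{"gripper":0,"dx":0,"dy":0,"dz":-0.8,"ax":0,"ay":0,"az":0},{"gripper":0,"dx":0,"dy":0,"dz":-0.9,"ax":0,"ay":0,"az":0},{"gripper":0,"dx":0.4,"dy":0.6,"dz":0,"ax":0,"ay":0,"az":0},{"gripper":0,"dx":0.4,"dy":0.8,"dz":0,"ax":0,"ay":0,"az":0},{"gripper":0,"dx":0.4,"dy":0.8,"dz":0,"ax":0,"ay":0,"az":0},{"gripper":0,"dx":0.4,"dy":0.8,"dz":0,"ax":0,"ay":0,"az":0},{"gripper":0,"dx":0.4,"dy":0.8,"dz":0,"ax":0,"ay":0,"az":0},{"gripper":0,"dx":0.43,"dy":0.7,"dz":0,"ax":0,"ay":0,"az":0},{"gripper":0,"dx":0,"dy":0.5,"dz":0,"ax":0,"ay":0,"az":0},{"gripper":0,"dx":0,"dy":0,"dz":0,"ax":0,"ay":0,"az":0},{"gripper":0,"dx":0,"dy":0,"dz":0.5,"ax":0,"ay":0,"az":0},{"gripper":0,"dx":0,"dy":0,"dz":0.5,"ax":0,"ay":0,"az":0},{"gripper":0,"dx":0,"dy":0,"dz":0.4,"ax":0,"ay":0,"az":0},{"gripper":0,"dx":0,"dy":0,"dz":0,"ax":0,"ay":0,"az":0},{"gripper":0,"dx":0,"dy":0,"dz":0,"ax":0,"ay":0,"az":0}]'
```

```text
time_s: 18.25
ee_pos: [0.5236, 0.3747, 0.0779]
ee_rot: [-3.141, -0.002, -3.141]
contact_force: [0.1, 0.3, 0.2]
width: 0.0001
finger_force: 0.0
```

```bash
python3 -m inch '[{"gripper":0,"dx":-0.03,"dy":0,"dz":0.13,"ax":0,"ay":0,"az":0},{"gripper":0,"dx":0,"dy":-0.15,"dz":0,"ax":0,"ay":0,"az":0},{"gripper":0,"dx":0,"dy":-0.15,"dz":0,"ax":0,"ay":0,"az":0},{"gripper":0,"dx":0,"dy":-0.15,"dz":0,"ax":0,"ay":0,"az":0},{"gripper":0,"dx":0,"dy":-0.15,"dz":0,"ax":0,"ay":0,"az":0},{"gripper":0,"dx":0,"dy":-0.1,"dz":0,"ax":0,"ay":0,"az":0},{"gripper":0,"dx":0,"dy":0,"dz":0,"ax":0,"ay":0,"az":0},{"gripper":0,"dx":0,"dy":0,"dz":0,"ax":0,"ay":0,"az":0}]'
```

```text
time_s: 18.92
ee_pos: [0.525, 0.3542, 0.075]
ee_rot: [3.141, 0.0, -3.141]
contact_force: [0.3, -0.2, -0.5]
width: -0.0003
finger_force: 0.0
```

```bash
python3 -m inch '[{"gripper":0,"dx":0,"dy":-0.1,"dz":0,"ax":0,"ay":0,"az":0},{"gripper":0,"dx":0,"dy":-0.1,"dz":0,"ax":0,"ay":0,"az":0},{"gripper":0,"dx":0,"dy":0,"dz":0,"ax":0,"ay":0,"az":0},{"gripper":0,"dx":0,"dy":0,"dz":0,"ax":0,"ay":0,"az":0}]'
```

```text
time_s: 19.25
ee_pos: [0.5249, 0.3483, 0.0748]
ee_rot: [3.141, 0.0, -3.141]
contact_force: [-0.8, 1.2, -0.3]
width: 0.0002
finger_force: 0.2
```

```bash
python3 -m inch '[{"gripper":0,"dx":0,"dy":-0.1,"dz":0,"ax":0,"ay":0,"az":0},{"gripper":0,"dx":0,"dy":-0.1,"dz":0,"ax":0,"ay":0,"az":0},{"gripper":0,"dx":0,"dy":-0.1,"dz":0,"ax":0,"ay":0,"az":0},{"gripper":0,"dx":0,"dy":0,"dz":0,"ax":0,"ay":0,"az":0},{"gripper":0,"dx":0,"dy":0,"dz":0,"ax":0,"ay":0,"az":0}]'
```

```text
time_s: 19.67
ee_pos: [0.5249, 0.339, 0.0748]
ee_rot: [-3.141, 0.0, -3.141]
contact_force: [-0.1, 0.2, -0.4]
width: 0.0002
finger_force: 0.1
```

```bash
python3 -m inch '[{"gripper":0,"dx":0,"dy":-0.1,"dz":0,"ax":0,"ay":0,"az":0},{"gripper":0,"dx":0,"dy":-0.1,"dz":0,"ax":0,"ay":0,"az":0},{"gripper":0,"dx":0,"dy":0,"dz":0,"ax":0,"ay":0,"az":0},{"gripper":0,"dx":0,"dy":0,"dz":0,"ax":0,"ay":0,"az":0}]'
```

```text
time_s: 20.0
ee_pos: [0.5249, 0.3331, 0.0748]
ee_rot: [-3.141, -0.0, -3.141]
contact_force: [0.7, 0.2, -0.0]
width: 0.0004
finger_force: 0.2
```

```bash
python3 -m inch '[{"gripper":0,"dx":0,"dy":-0.1,"dz":0,"ax":0,"ay":0,"az":0},{"gripper":0,"dx":0,"dy":-0.05,"dz":0,"ax":0,"ay":0,"az":0},{"gripper":0,"dx":0,"dy":0,"dz":0,"ax":0,"ay":0,"az":0},{"gripper":0,"dx":0,"dy":0,"dz":0,"ax":0,"ay":0,"az":0}]'
```

```text
time_s: 20.33
ee_pos: [0.5249, 0.3288, 0.0748]
ee_rot: [-3.141, 0.0, -3.141]
contact_force: [0.1, -0.8, 0.5]
width: 0.0001
finger_force: 0.3
```

```bash
python3 -m inch '[{"gripper":0,"dx":0,"dy":-0.05,"dz":0,"ax":0,"ay":0,"az":0},{"gripper":0,"dx":0,"dy":-0.05,"dz":0,"ax":0,"ay":0,"az":0},{"gripper":0,"dx":0,"dy":0,"dz":0,"ax":0,"ay":0,"az":0},{"gripper":0,"dx":0,"dy":0,"dz":0,"ax":0,"ay":0,"az":0}]'
```

```text
time_s: 20.67
ee_pos: [0.5249, 0.327, 0.0749]
ee_rot: [3.139, 0.0, -3.14]
contact_force: [0.9, 7.5, -1.1]
width: -0.0001
finger_force: 3.3
```

```bash
python3 -m inch '[{"gripper":0,"dx":0,"dy":-0.05,"dz":0,"ax":0,"ay":0,"az":0},{"gripper":0,"dx":0,"dy":0,"dz":0,"ax":0,"ay":0,"az":0},{"gripper":0,"dx":0,"dy":0,"dz":0,"ax":0,"ay":0,"az":0}]'
```

```text
time_s: 20.92
ee_pos: [0.525, 0.3266, 0.0751]
ee_rot: [3.137, 0.001, -3.139]
contact_force: [1.9, 13.0, -2.3]
width: 0.0
finger_force: 5.5
```

```bash
python3 -m inch '[{"gripper":0,"dx":0,"dy":-0.05,"dz":0,"ax":0,"ay":0,"az":0},{"gripper":0,"dx":0,"dy":0,"dz":0,"ax":0,"ay":0,"az":0},{"gripper":0,"dx":0,"dy":0,"dz":0,"ax":0,"ay":0,"az":0}]'
```

```text
time_s: 21.17
ee_pos: [0.5249, 0.3261, 0.0751]
ee_rot: [3.135, 0.001, -3.138]
contact_force: [2.2, 18.4, -2.0]
width: -0.0001
finger_force: 7.8
```

```bash
python3 -m inch '[{"gripper":0,"dx":0,"dy":0.3,"dz":0,"ax":0,"ay":0,"az":0},{"gripper":0,"dx":0,"dy":0.5,"dz":0,"ax":0,"ay":0,"az":0},{"gripper":0,"dx":0,"dy":0.7,"dz":-0.5,"ax":0,"ay":0,"az":0},{"gripper":0,"dx":0,"dy":0.9,"dz":-0.8,"ax":0,"ay":0,"az":0},{"gripper":0,"dx":0,"dy":0.9,"dz":-0.8,"ax":0,"ay":0,"az":0},{"gripper":0,"dx":0,"dy":0.9,"dz":-0.8,"ax":0,"ay":0,"az":0},{"gripper":0,"dx":0,"dy":0.9,"dz":-0.5,"ax":0,"ay":0,"az":0},{"gripper":0,"dx":0,"dy":0.5,"dz":0,"ax":0,"ay":0,"az":0},{"gripper":0,"dx":0,"dy":0,"dz":0,"ax":0,"ay":0,"az":0},{"gripper":0,"dx":0,"dy":0,"dz":0,"ax":0,"ay":0,"az":0}]'
python3 - <<'E'
from h import *
im=ctrl.get_image("scene");cv2.imwrite("pics/scene7.png",im[:,:,::-1])
sd=ctrl.get_image("side");cv2.imwrite("pics/side7.png",sd[:,:,::-1])
p=ctrl.camera_params("scene");R=np.array([[np.cos(-3.114),-np.sin(-3.114)],[np.sin(-3.114),np.cos(-3.114)]])
for k in(0,.021,.025):
  q=R@[.036,-.066+k]+[.5631,.2692]; print(k,q,proj(p,[*q,.0775]),proj(ctrl.camera_params("side"),[*q,.0775]))
a=cv2.resize(im[180:280,215:310,::-1],None,fx=4.2,fy=4.2,interpolation=cv2.INTER_CUBIC);b=cv2.resize(sd[185:240,245:310,::-1],(390,330),interpolation=cv2.INTER_CUBIC)
h=np.zeros((420,800,3),np.uint8);h[:,:399]=a;h[:330,405:795]=b;cv2.imwrite("pics/c7.png",h)
E
```

```text
time_s: 22.0
ee_pos: [0.5243, 0.4912, 0.1761]
ee_rot: [-3.141, -0.001, -3.139]
contact_force: [-0.2, -0.3, 0.1]
width: 0.0
finger_force: 0.0
0 [0.52529282 0.33418167] [233.55945913 208.88978927] [286.70538194 203.65586866]
0.021 [0.52587219 0.31318966] [241.07768487 213.54387859] [285.59316821 199.87080051]
0.025 [0.52598255 0.30919118] [242.52566555 214.44023787] [285.38585326 199.16526955]
```

View pics/c7.png

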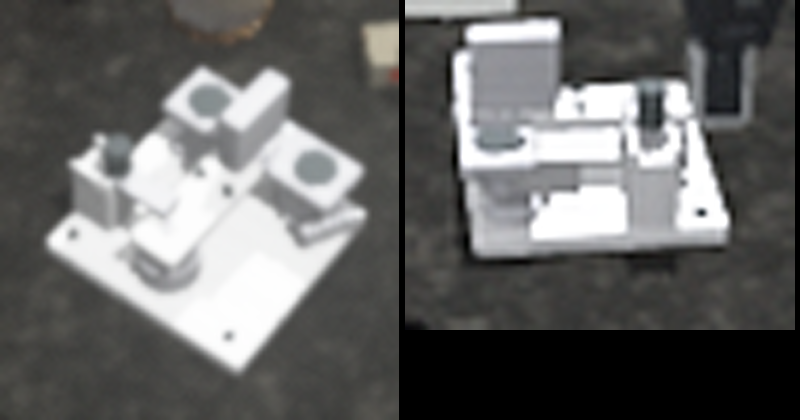

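Keeper lies over the nose at (150,185), and the knob has moved from about (83,118) to (118,140) in the crop. I'll measure that shift exactly.

Run:
```python
from h import *
from scipy import ndimage as nd
p=ctrl.camera_params("scene")
L=[]
for f in("scene0","scene7"):
    g=cv2.imread(f"pics/{f}.png").astype(float); g=cv2.resize(g,None,fx=8,fy=8,interpolation=cv2.INTER_CUBIC); L.append(g)
K=8
T=cv2.cvtColor(L[0][203*K:213*K,230*K:240*K].clip(0,255).astype(np.uint8),cv2.COLOR_BGR2GRAY)
for nm,t0 in(("knob",(230,204,9,10)),("knobsmall",(230,205,9,7))):
    x,y,w,h=t0;G=[cv2.cvtColor(l.clip(0,255).astype(np.uint8),cv2.COLOR_BGR2GRAY) for l in L]
    t=G[0][y*K:(y+h)*K,x*K:(x+w)*K]; r=cv2.matchTemplate(G[1][200*K:230*K,225*K:260*K],t,cv2.TM_CCOEFF_NORMED)
    _,s,_,l=cv2.minMaxLoc(r); print(nm,s,l[0]/K+225-x,l[1]/K+200-y)
for l in L:  # dark low-contrast blob centroid
    g=cv2.cvtColor(l.clip(0,255).astype(np.uint8),cv2.COLOR_BGR2GRAY)[200*K:222*K,228*K:250*K]
    m=(g<135).astype(np.uint8); n,_,st,ce=cv2.connectedComponentsWithStats(m)
    print([(s[:4].tolist(),s[4],(c/K+[228,200]).round(2).tolist()) for s,c in zip(st[1:],ce[1:]) if s[4]>300])
```

```text
knob 0.7030051350593567 2.875 -4.0
knobsmall 0.7292358875274658 3.375 -3.875
[([0, 0, 176, 176], np.int32(21641), [238.31, 208.53])]
[([0, 0, 176, 176], np.int32(24864), [238.38, 209.26])]
```

Run:
```python
from h import *
for f,r,c in(("scene0",(204,216),(228,242)),("scene7",(208,222),(236,250))):
    g=cv2.imread(f"pics/{f}.png").astype(int); s=g[r[0]:r[1],c[0]:c[1]]
    print(f,c);print(s[...,1]); d=(s[...,0]-s[...,2]);m=np.clip(d-8,0,None)*1.0
    print(d)
    yy,xx=np.mgrid[r[0]:r[1],c[0]:c[1]];print((m*xx).sum()/m.sum(),(m*yy).sum()/m.sum())
```

```text
scene0 (228, 242)
[[228 216 175 107  70  68  70  71  71  70  72  69  69  69]
 [212 191 152  98  70  71  71  72  71  71  73  72  71  71]
 [173 147 114  82  75  83  89  87  83  73  72  72  74  73]
 [125 101  83  79  95 109 112 112 106  89  74  73  73  72]
 [ 82  71  73  91 112 123 127 130 124 108  84  72  74  72]
 [ 62  66  73  97 121 129 132 134 133 117  92  75  70  70]
 [ 61  66  75  92 114 126 129 130 128 116  96  77  70  69]
 [ 62  66  72  82  98 111 119 116 113 111 111  98  79  70]
 [ 62  64  68  74  86  98 103 101 103 121 155 163 130  92]
 [ 61  65  67  75  80  85  90  92  96 130 190 221 202 155]
 [ 64  67  79  84  78  78  82  88  94 136 197 229 230 214]
 [ 64  74  95 104  91  79  79  86 106 155 208 230 233 231]]
[[ 3  4  4  0 -2 -3 -3 -3 -4 -5 -3 -4 -5 -3]
 [ 6  6  3  0 -3 -2 -3 -3 -3 -4 -3 -4 -4 -2]
 [ 4  4  2 -1  0  0  1  0  0 -2 -5 -4 -5 -3]
 [ 3  1  1  1  3  6  5  5  4  1 -3 -4 -3 -3]
 [-2 -2  0  2  5  7  8 10  8  5  1 -1 -2 -2]
 [-1 -2  0  4  8  8  8  9  9  5  4 -1 -2 -2]
 [-2 -2 -1  4  8  9  8  8  9  6  5  1 -1 -3]
 [-2 -2  0  3  6  7  7  7  7  6  3  1 -3 -2]
 [-3 -3 -1  2
[... 967 characters left out ...]
237 239 225 180 129 105 101 103 118 165 219 241 246 247]]
[[-2 -3 -3 -3 -4 -4 -2 -2 -2 -2 -3 -2 -1 -1]
 [-3 -3 -2 -3 -4 -4 -4 -2 -5 -3 -2 -2 -3 -3]
 [-2  0 -2 -2 -2 -2 -2 -2 -2 -4 -3 -3 -2 -1]
 [-1 -1 -1 -2 -1  0  0  1  1 -2 -4 -3 -2  0]
 [-2  0 -1  0  1  4  5  5  5  3 -2 -3  0  0]
 [-2 -1  1  3  5  7  8  9  8  5  2 -2 -1  0]
 [-1  0  2  3  5  8  9 10  9  9  4  0  0  0]
 [-1 -1  1  3  6  7  8  9 10  7  3  1  0  0]
 [ 0  0  2  2  5  8  8  9  8  7  3  0  0  0]
 [ 0  0  1  2  4  6  6  7  6  4  2  0  0  0]
 [ 1  1  1  0  3  5  5  4  4  3  2  0  0  0]
 [ 1  1  2  1  2  4  4  4  4  4  3  2  0  0]
 [ 0  1  2  3  2  3  5  4  4  5  5  2  1  0]
 [ 0  1  1  2  2  3  5  5  5  5  2  3  2  1]]
243.4 214.4
```

```bash
python3 -c "
from rig import ctrl
print(ctrl.sign_off())"
```

```text
the job is handed in; nothing more can be done
None
```

I seated the stage on the kinematic base, slid the keeper over the nose to a hard stop at about 24 mm of travel by the camera, and handed the job in at about 22 s with the arm clear; probing the plate showed the nose and vee balls home, I did not probe the pad ball, and no verdict came back.

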